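# Torque the last cover bolt of a small engine

## Robot

A 6-joint arm with a two-finger parallel gripper is mounted at the origin on the work surface. World frame = base frame: x ahead of the robot, y to its left, z up, the work surface at z = 0. Lengths are in m, angles in rad, forces in N, time in s.
With the tool pointing down it reaches from about 0.4 to 0.925 m from the base axis. Payload 12.5 kg.
Tool frame: the origin (TCP) lies midway between the tips of the shut fingers; the grasp point (between the pads) lies 19 mm behind it; y points along the fingers, z is the direction in which the jaws open and shut, and the axes are right-handed (so a half turn about y gives the same grasp; the last joint's range is limited). The gripper opens to 95 mm and grips with 3 to 60 N. Pads are 20 mm wide; open, the fingers measure 119 mm over their backs; the gripper's body (75 mm by 180 mm) begins 59 mm behind the grasp point.
Start: joints at [-1.337, 0.491, 1.559, -0, 1.092, -0.106], TCP at [0.208, -0.589, 0.215] pointing down, gripper open.
Joint ranges: [-3.1, 3.1], [-0.84, 2.19], [0.05, 2.79], [-1.13, 4.28], [0.06, 2.93], [-2.69, 2.69]. Speed limits (rad/s): [2.22, 2.22, 2.79, 3.14, 3.14, 3.14].

## Interface

Orientations are given as a unit quaternion [w, x, y, z].
In Python, from cell import robot gives the robot as it stands.
- The arm moves only by the tool send_rows, never from a script. Its argument "commands" is a list of rows, each a list of 6 numbers: the shift along the tool's x, y, z in mm, then the turn, a rotation vector about the tool's x, y, z in degrees. In form: [[dx, dy, dz, rx, ry, rz], ...]. A call has 1 to 12 rows; each row shifts and turns the commanded pose from where the row before left it, along the tool's axes as they then stand; what a row does not reach is not made up. A row lasts 1/12 s, in which the tool goes at most 41.7 mm and 7.16 degrees, less where a joint would pass 70% of its speed; a pose out of reach is approached as far as the arm can. A call with a gripper value outside its range is refused whole. "gripper" is the finger opening in mm, from 0 to 95.1, set as the call begins (left out, the last holds). The fingers move at their own pace and stop on an object; "newtons" is the grip in N (left out, the last holds). Time passes only in rows, so rows that do not move let the fingers close. It gives the time, the measured TCP pose, the force and the opening at its end, in the units of the state.
- robot.get_state(): the state, without advancing time (a new reading comes with each control period).
- robot.capture(name): name is "scene" or "top"; returns the picture (400x640x3 uint8, red, green, blue); there is no depth.
- robot.camera_model(name): a dict with "camera_matrix" (3x3 intrinsics, pixels), "camera_from_world" (4x4, takes a point from world to camera coordinates). Camera axes: x right, y up, looking along -z (the intrinsics and any distortion apply to the point x, -y, -z); pixel columns grow to the right and rows downward; lengths in m; the calibration is good to about 2 mm. A picture is of the moment at which its call begins. camera_model takes no time and is no camera call.
- robot.sign_off(): hands the job in, once; it reports no verdict.
The state is a dict: "time_s": time; "joint_pos": joint angles; "joint_velocities": joint speeds; "tau": joint torques, N m; "tcp_pos": TCP position; "ee_rot": TCP orientation; "wrist_force": force on the tool from outside, world axes, zero at the start; "wrist_torque": the same for the moment, N m; "finger_gap": finger opening in m.
Only numpy, scipy, OpenCV 4.12 (cv2) and the standard library are available. Lean on these libraries where they do the work, as an engineer would, in place of code of your own. Each camera call takes 0.05 s, during which the arm holds its last target.

## Task

Tighten the last cover bolt of the small engine: turn the blue-gripped torque wrench clockwise (seen from above) until its handle clicks and breaks over, and stop there, without pushing on until the handle bottoms out in its kink. Then ease off, swing the handle back anticlockwise until its blue grip lies over the red-capped post, and let go of it. Leave the other things on the bench where they are.

Things in the scene. Friction and masses are not known exactly. Their poses are not given: they have to be found in the camera images.
- engine: Finned aluminium engine top with a grey cover, on a dark steel plate 180 x 140 x 12 mm that is fixed to the bench; origin at the centre of the block on the bench. The block is 112 x 108 mm wide, cover top 72 mm above the bench; nothing of it but the wrench is higher than 80 mm. The bolt to tighten is at (-35, +33) mm from the origin along the engine's x and y axes.
- ratchet: Steel ratchet head (40 mm round, red dot) of the torque wrench, already on the bolt; it cannot come off and only swings level. Origin on the bolt axis, 72 mm above the bench; x axis points along the head to the handle, z up. Anticlockwise (from above) it runs almost free, 0.5 N at the grip, and does not loosen the bolt. It stays where it is left.
- bolt_axis (a point): Point on the bolt's vertical axis at the height of the handle's centreline, 108 mm above the bench. Clockwise from above, the handle swings almost free until the pawl bites (0.1 to 0.4 rad), then the bolt runs down with a drag of about 4 N at the grip's centre (0.3 to 0.7 rad, not known beforehand), then it seats and stands still until a push of about 16 N breaks the handle over.
- handle_grip (a point): Centre of the wrench's blue ribbed grip, on the handle's centreline, 190 mm from the bolt axis while the handle is straight, 108 mm above the bench. The grip is a round bar 24 mm thick, reaching 45 mm to either side of this point; a red end cap adds 10 mm; further in, the shaft is 16 mm thick. x axis points outward along the handle, z up. Below it only the post and low things.
- click (a joint): Break-over hinge of the wrench, a vertical pin 40 mm from the bolt axis, 150 mm inward of the grip's centre. 0 = handle straight; grows as it kinks clockwise. Preloaded: moves only once about 16 N acts at the grip, then gives way while the push stays at 16 to 17 N instead of rising. Clicked from 0.08 rad (12 mm at the grip). Above 0.20 rad (30 mm) the bolt is over-tightened; hard end 0.24. Springs back to 0 when eased.
- park_cap (a point): Centre of the top of the red cap (28 mm across, 60 mm above the bench) of the fixed parking post, about 190 mm from the bolt axis on the robot's right. The handle, 36 mm higher at its underside, passes freely above it.
- bolt_tray: Bystander to leave alone: shallow open steel tray 110 x 80 x 28 mm, on the left; origin at the centre of its underside.
- spark_plug: Bystander to leave alone: spark plug 64 mm long lying in the tray; origin at the centre of its underside.
- spanner: Bystander to leave alone: open/ring spanner 170 mm long, lying flat, 8 mm high, partly below the wrench's sweep; origin at the centre of its underside.
- screwdriver: Bystander to leave alone: screwdriver, orange handle, 190 mm long, 26 mm high, lying towards the robot on the right; origin at the centre of its underside.
- hammer: Bystander to leave alone: rubber mallet, wooden handle, 270 mm long, 26 mm high, far left; origin at the centre of its underside.
- screw_jar: Bystander to leave alone: amber jar with orange cap, 76 mm across, 110 mm tall, beside the engine, left or right; origin at the centre of its underside.
- spray_can: Bystander to leave alone: blue spray can, 60 mm across, 170 mm tall, beside the engine, left or right; origin at the centre of its underside.
- plug_box: Bystander to leave alone: small cardboard box 60 x 90 x 45 mm at the front right; origin at the centre of its underside.
There are look-alikes about, which are no part of the job. What is meant by the part that bears park_cap is not green, and is the smaller of those in its own colour.

How it is judged:
On the way:
1. the wrench has clicked: its handle is broken over by at least 0.08 rad (value of joint click above 0.08 rad), for 0.05 s.
At the end, for the whole second after the job is handed in: The wrench has clicked once the bolt was seated; its handle is straight again (click hinge under 0.03 rad), at rest, with the centre of its blue grip within 35 mm (in plan) of the red cap's centre (value of joint click below 0.03 rad and horizontal distance between handle_grip and park_cap below 0.035 m and velocity of joint click below 0.05 rad/s and angular speed of ratchet below 0.1 rad/s); the robot touches nothing.
It fails at once if the bolt is over-tightened: the handle is pushed on past the click, its kink above 0.20 rad (value of joint click above 0.2 rad).
It fails at once if a bystander is moved by more than 25 mm (distance of any of bolt_tray, spark_plug, spanner, screwdriver, hammer, screw_jar, spray_can, plug_box from where it was at the start of the episode above 0.025 m).
It also fails if it takes over 67 s, if anything falls off the work surface, if the arm or the gripper's body presses on something with over 40 N, if the wrist force passes 120 N, or if a joint passes its speed limit or range.

## Working session

There is one attempt and no reset: what is moved stays moved. The work goes in short steps, Python scripts to look and compute and a tool call to move; the robot and the scene stay as the last step left them, time stands still between calls to the robot, and variables do not carry over. Pictures are saved under pics/ and viewed, and the job is handed in when it is done.

Besides the shell and the picture viewer there is one more tool, called after "Call:" as name(argument=value, ...) on one line, values as JSON. send_rows: Moves the arm, as the interface text tells. Its arguments: {"type":"object","properties":{"commands":{"type":"array"},"gripper":{"type":"number"},"newtons":{"type":"number"}},"required":["commands"]}

```bash
mkdir -p pics; ls; python3 - <<'E'
from cell import robot
import cv2,numpy as np
for n in("scene","top"):
    im=robot.capture(n); cv2.imwrite(f"pics/{n}0.png",im[...,::-1])
    m=robot.camera_model(n); print(n,np.round(m["camera_matrix"],1).tolist(),np.round(m["camera_from_world"],3).tolist(),[k for k in m])
print(robot.get_state())
E
```

```text
pics
scene [[464.4, 0.0, 320.0], [0.0, 464.4, 199.4], [0.0, 0.0, 1.0]] [[-0.519, 0.855, 0.001, 0.242], [-0.507, -0.309, 0.805, 0.23], [0.688, 0.417, 0.594, -1.519], [0.0, 0.0, 0.0, 1.0]] ['camera_matrix', 'camera_from_world']
top [[386.4, 0.0, 321.2], [0.0, 386.4, 198.8], [0.0, 0.0, 1.0]] [[0.004, -1.0, 0.002, 0.046], [0.992, 0.004, 0.123, -0.562], [-0.123, 0.002, 0.992, -0.938], [0.0, 0.0, 0.0, 1.0]] ['camera_matrix', 'camera_from_world']
{'time_s': 0.1, 'joint_pos': array([-1.33657638e+00,  4.91482422e-01,  1.55937145e+00, -9.72012222e-06,
        1.09169359e+00, -1.05610799e-01]), 'joint_velocities': array([ 0.00143647, -0.00074627, -0.00172245,  0.00071597,  0.00057982,
       -0.00060263]), 'tau': array([ 1.54345937e-03, -6.13620973e+01, -2.58607221e+01,  6.93606469e-02,
        4.70574643e-02, -2.94678978e-05]), 'tcp_pos': array([ 0.20829467, -0.58905176,  0.21413653]), 'ee_rot': array([ 0.11954782, -0.11959729,  0.69726013, -0.69658676]), 'wrist_force': array([ 0.25563161, -0.06880738, -0.3979172 ]), 'wrist_torque': array([-0.03296945, -0.02649968, -0.01505177]), 'finger_gap': 0.09493136503393751}
```

View pics/scene0.png

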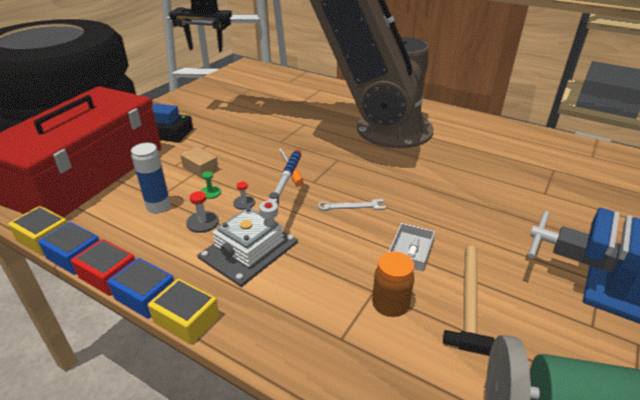

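View pics/top0.png

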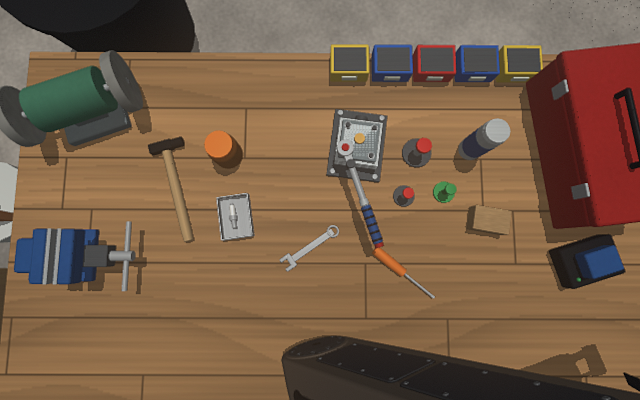

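The scene shows three post candidates in the top view: a large red one (~(423,145)), a small red one (~(407,193)) and a green one (~(445,190)). The small red one fits ("not green, the smaller of its colour"). I'll confirm that in a crop.

```bash
python3 - <<'E'
import cv2,numpy as np
t=cv2.imread("pics/top0.png"); s=cv2.imread("pics/scene0.png")
cv2.imwrite("pics/c1.png",cv2.resize(t[95:260,320:480],None,fx=3.6,fy=3.6,interpolation=cv2.INTER_CUBIC))
cv2.imwrite("pics/c2.png",cv2.resize(s[140:290,170:320],None,fx=4,fy=4,interpolation=cv2.INTER_CUBIC))
E
```

```text
(no output)
```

View pics/c1.png

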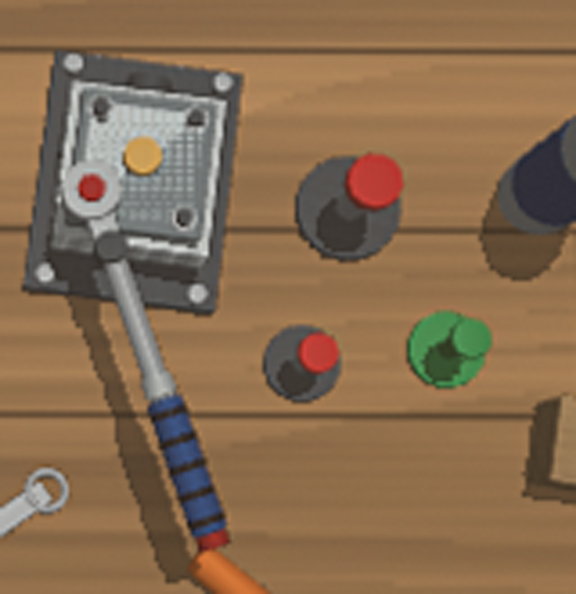

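View pics/c2.png

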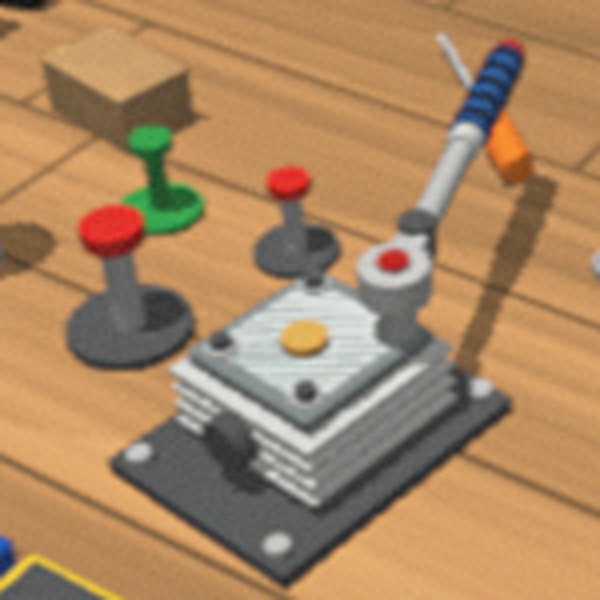

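```bash
cat > h.py <<'E'
import numpy as np
from cell import robot
def ray(n,u,v,z):
    m=robot.camera_model(n);K=np.array(m["camera_matrix"]);T=np.array(m["camera_from_world"])
    d=np.linalg.inv(K)@[u,v,1]; d=d*[1,-1,-1]
    R=T[:3,:3];c=-R.T@T[:3,3];w=R.T@d
    return c+w*(z-c[2])/w[2]
def proj(n,p):
    m=robot.camera_model(n);K=np.array(m["camera_matrix"]);T=np.array(m["camera_from_world"])
    q=T[:3,:3]@p+T[:3,3];q=q*[1,-1,-1];r=K@q;return r[:2]/r[2]
def tc(x,y):return 320+x/3.6,95+y/3.6
def sc(x,y):return 170+x/4,140+y/4
E
python3 - <<'E'
from h import *
np.set_printoptions(precision=4,suppress=True)
cap=ray("top",*tc(319,353),.06);cap2=ray("scene",*sc(288,183),.06);print("cap",cap,cap2)
bigcap=ray("top",*tc(375,181),.06);print(bigcap)
for z in(.108,.12,.124):print("dot",z,ray("top",*tc(91,187),z),ray("scene",*sc(393,260),z))
g=ray("top",*tc(187.5,468),.108);g2=ray("scene",*sc(490,91),.108);print("grip",g,g2)
e1=ray("top",*tc(165,402),.108);e2=ray("top",*tc(209,533),.108);print("ends",e1,e2,np.linalg.norm(e1-e2))
for z in(.11,.124):
  b=ray("top",*tc(91,187),z);print(np.linalg.norm((g-b)[:2]),np.linalg.norm((cap-b)[:2]), np.arctan2(*(g-b)[1::-1]),np.arctan2(*(cap-b)[1::-1]))
for n,uv in dict(spanA=(333,231),spanB=(290,262),traytr=(250,195),jar=(218,143)).items(): print(n,ray("top",*uv,.01))
E
```

```text
cap [ 0.5735 -0.1657  0.06  ] [ 0.5786 -0.1585  0.06  ]
[ 0.694  -0.2073  0.06  ]
dot 0.108 [ 0.6762 -0.0074  0.108 ] [ 0.6583 -0.0154  0.108 ]
dot 0.12 [ 0.6731 -0.0066  0.12  ] [ 0.6708 -0.0053  0.12  ]
dot 0.124 [ 0.672  -0.0064  0.124 ] [ 0.6749 -0.0019  0.124 ]
grip [ 0.4921 -0.0686  0.108 ] [ 0.4873 -0.0673  0.108 ]
ends [ 0.5345 -0.0546  0.108 ] [ 0.4508 -0.0818  0.108 ] 0.08803463521751624
0.19354158013623912 0.18845108858599177 -2.8193420029706036 -2.143696443343452
0.19035899242877383 0.1872602476678824 -2.8087011891835565 -2.1245899617552695
spanA [0.4818 0.0183 0.01  ]
spanB [0.4032 0.127  0.01  ]
traytr [0.5736 0.2327 0.01  ]
jar [0.7109 0.3203 0.01  ]
```

```bash
cat >> h.py <<'E'
from scipy.spatial.transform import Rotation as Ro
def R(): 
    q=robot.get_state()["ee_rot"]; return Ro.from_quat([q[1],q[2],q[3],q[0]])
BOLT=np.array([.6722,-.0062])
def to(x,y,z,yaw):
    "tool z axis at heading yaw(deg), tool y down"
    s=robot.get_state();M=R().as_matrix()
    zt=np.array([np.cos(np.radians(yaw)),np.sin(np.radians(yaw)),0]);yt=np.array([0,0,-1.]);xt=np.cross(yt,zt)
    G=np.c_[xt,yt,zt]
    print("shift tool mm",np.round(M.T@(np.array([x,y,z])-s["tcp_pos"])*1e3,1),"rotvec deg",np.round(Ro.from_matrix(M.T@G).as_rotvec(degrees=True),2))
def rep():
    s=robot.get_state();M=R().as_matrix();p=s["tcp_pos"];d=p[:2]-BOLT
    print("t",s["time_s"],"tcp",np.round(p,4),"axes x",np.round(M[:,0],3),"y",np.round(M[:,1],3),"z",np.round(M[:,2],3),"zyaw",round(np.degrees(np.arctan2(M[1,2],M[0,2])),2))
    print("R",np.hypot(*d),"ang",np.degrees(np.arctan2(d[1],d[0])),"F",np.round(s["wrist_force"],2),"gap",s["finger_gap"],"q",np.round(s["joint_pos"],3))
E
python3 - <<'E'
from h import *
rep()
th=-161.
x,y=BOLT+.19*np.array([np.cos(np.radians(th)),np.sin(np.radians(th))]);print(x,y)
for yaw in(th-90,th+90):
    to(x,y,.21,yaw)
E
```

```text
t 0.1 tcp [ 0.2083 -0.5891  0.2141] axes x [-0.943 -0.333 -0.   ] y [-0.     0.001 -1.   ] z [ 0.333 -0.943 -0.001] zyaw -70.53
R 0.7449324331597742 ang -128.51710151253832 F [ 0.26 -0.07 -0.4 ] gap 0.09493136503393751 q [-1.337  0.491  1.559 -0.     1.092 -0.106]
0.4925514706361298 -0.06805794934685976
shift tool mm [-441.7    4.6 -396.4] rotvec deg [-1.0000e-02 -1.7953e+02 -9.0000e-02]
shift tool mm [-441.7    4.6 -396.4] rotvec deg [ 0.05  0.47 -0.01]
```

Call:
send_rows(commands=[[-22,0,-20,0,0,0],[-22,0,-20,0,0,0],[-22,0,-20,0,0,0],[-22,0,-20,0,0,0],[-22,0,-20,0,0,0],[-22,0,-20,0,0,0],[-22,0,-20,0,0,0],[-22,0,-20,0,0,0],[-22,0,-20,0,0,0],[-22,0,-20,0,0,0]], gripper=50)

```text
time_s: 0.93
tcp_pos: [0.3494, -0.326, 0.2145]
ee_rot: [0.119, -0.12, 0.697, -0.697]
wrist_force: [0.1, 0.6, -0.8]
finger_gap: 0.0496
```

Call:
send_rows(commands=[[-22,0,-20,0,0,0],[-22,0,-20,0,0,0],[-22,0,-20,0,0,0],[-22,0,-20,0,0,0],[-22,0,-20,0,0,0],[-22,0,-20,0,0,0],[-22,0,-20,0,0,0],[-22,0,-20,0,0,0],[-22,0,-20,0,0,0],[-22,0,-17,0,0,0],[0,0,0,0,0,0],[0,0,0,0,0,0]])

```text
time_s: 1.93
tcp_pos: [0.491, -0.0673, 0.2143]
ee_rot: [0.12, -0.121, 0.697, -0.697]
wrist_force: [-0.9, -0.0, 0.5]
finger_gap: 0.05
```

```bash
python3 - <<'E'
from h import *
rep();to(.4925,-.068,.089,-71)
import cv2
im=robot.capture("top")[...,::-1];cv2.imwrite("pics/t1.png",cv2.resize(im[95:295,280:480],None,fx=3,fy=3,interpolation=cv2.INTER_CUBIC))
im=robot.capture("scene")[...,::-1];cv2.imwrite("pics/s1.png",cv2.resize(im[100:260,200:400],None,fx=4,fy=3.7,interpolation=cv2.INTER_CUBIC))
E
```

```text
t 1.9333 tcp [ 0.491  -0.0673  0.2143] axes x [-0.942 -0.336  0.001] y [-0.001 -0.    -1.   ] z [ 0.336 -0.942 -0.   ] zyaw -70.38
R 0.19122778443038524 ang -161.35680438106218 F [-0.85 -0.03  0.5 ] gap 0.05000171164794256 q [-0.27   0.309  1.869 -0.     0.965  0.959]
shift tool mm [ -1.3 125.3   1.2] rotvec deg [0.01 0.62 0.03]
```

View pics/s1.png

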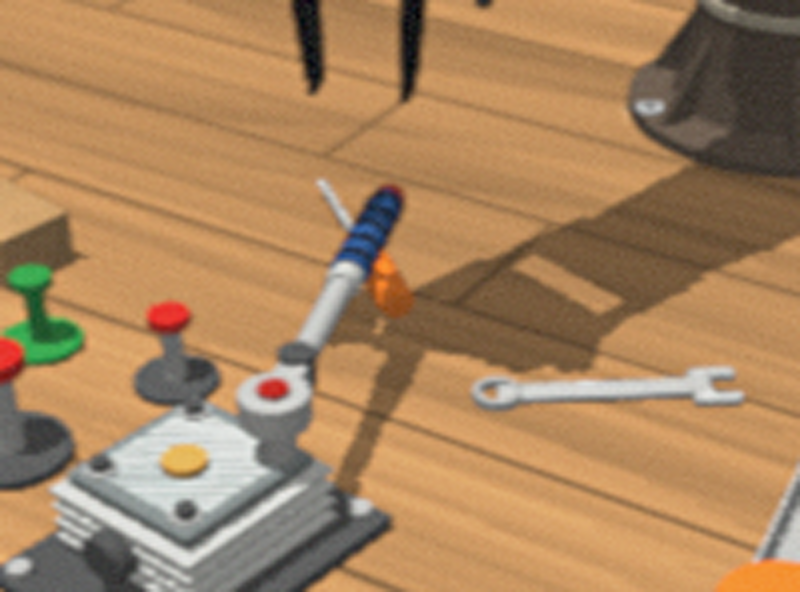

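The open jaws (tips at about (315,90) and (408,98) in the crop) are above the blue grip. I'll descend around it.

Call:
send_rows(commands=[[0,15,0,0,0,0],[0,15,0,0,0,0],[0,15,0,0,0,0],[0,15,0,0,0,0],[0,15,1,0,0,0],[0,10,0,0,0,0],[0,10,0,0,0,0],[0,10,0,0,0,0],[0,10,0,0,0,0],[0,10,0,0,0,0],[0,0,0,0,0,0],[0,0,0,0,0,0]])

```text
time_s: 3.03
tcp_pos: [0.491, -0.0694, 0.0892]
ee_rot: [0.119, -0.12, 0.697, -0.697]
wrist_force: [0.5, 0.0, 0.2]
finger_gap: 0.0497
```

```bash
python3 - <<'E'
from h import *
rep()
import cv2
im=robot.capture("scene")[...,::-1];cv2.imwrite("pics/s2.png",cv2.resize(im[100:260,200:400],None,fx=4,fy=3.7,interpolation=cv2.INTER_CUBIC))
E
```

```text
t 3.0333 tcp [ 0.491  -0.0694  0.0892] axes x [-0.943 -0.333  0.001] y [-0.001  0.    -1.   ] z [ 0.333 -0.943 -0.   ] zyaw -70.55
R 0.19192679466551352 ang -160.77021967609738 F [0.46 0.02 0.17] gap 0.04965097220368013 q [-0.274  0.491  1.999 -0.     0.652  0.958]
```

View pics/s2.png

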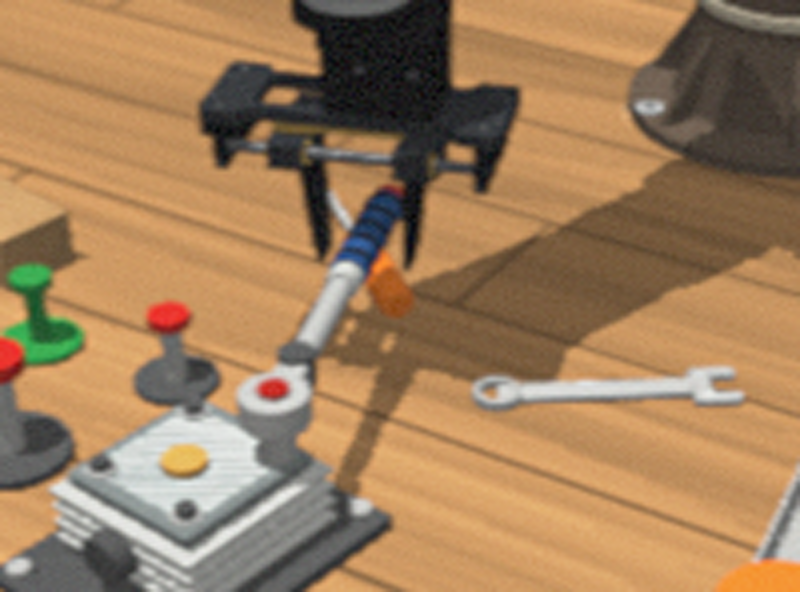

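Call:
send_rows(commands=[[0,0,0,0,0,0],[0,0,0,0,0,0],[-0.1,0,-5,0,1.5,0],[-0.1,0,-5,0,1.5,0],[-0.1,0,-5,0,1.5,0],[-0.1,0,-5,0,1.5,0],[-0.1,0,-5,0,1.5,0],[-0.1,0,-5,0,1.5,0]], gripper=32, newtons=30)

```text
time_s: 3.75
tcp_pos: [0.4838, -0.0402, 0.0901]
ee_rot: [-0.064, 0.064, -0.704, 0.704]
wrist_force: [-1.0, -3.5, 0.7]
finger_gap: 0.0322
```

Call:
send_rows(commands=[[-0.1,0,-5,0,1.5,0],[-0.1,0,-5,0,1.5,0],[-0.1,0,-5,0,1.5,0]])

```text
time_s: 4.0
tcp_pos: [0.4817, -0.0255, 0.0901]
ee_rot: [-0.037, 0.036, -0.706, 0.706]
wrist_force: [-0.2, -3.2, 0.4]
finger_gap: 0.032
```

Call:
send_rows(commands=[[-0.1,0,-5,0,1.5,0],[-0.1,0,-5,0,1.5,0],[-0.1,0,-5,0,1.5,0]])

```text
time_s: 4.25
tcp_pos: [0.4807, -0.0105, 0.09]
ee_rot: [-0.009, 0.009, -0.707, 0.707]
wrist_force: [-2.0, -3.3, -0.0]
finger_gap: 0.0316
```

```bash
python3 - <<'E'
from h import *
rep()
E
```

```text
t 4.25 tcp [ 0.4807 -0.0105  0.09  ] axes x [-1.    -0.025 -0.   ] y [ 0.    -0.001 -1.   ] z [ 0.025 -1.     0.001] zyaw -88.59
R 0.19157835913680346 ang -178.71651772854295 F [-2.03 -3.33 -0.01] gap 0.03155468876439711 q [-1.590e-01  4.740e-01  2.035e+00 -1.000e-03  6.320e-01  1.388e+00]
```

Call:
send_rows(commands=[[-0.1,0,-5,0,1.5,0],[-0.1,0,-5,0,1.5,0]])

```text
time_s: 4.42
tcp_pos: [0.4806, -0.0005, 0.09]
ee_rot: [0.01, -0.01, -0.707, 0.707]
wrist_force: [-1.4, -3.6, 0.8]
finger_gap: 0.0324
```

Call:
send_rows(commands=[[-0.1,0,-5,0,1.5,0],[-0.1,0,-5,0,1.5,0]])

```text
time_s: 4.58
tcp_pos: [0.4812, 0.0095, 0.09]
ee_rot: [0.028, -0.028, -0.706, 0.707]
wrist_force: [-1.9, -4.1, 0.9]
finger_gap: 0.0321
```

Call:
send_rows(commands=[[-0.1,0,-4,0,1.2,0],[-0.1,0,-4,0,1.2,0]])

```text
time_s: 4.75
tcp_pos: [0.4819, 0.0175, 0.0899]
ee_rot: [0.043, -0.043, -0.706, 0.706]
wrist_force: [-2.1, -4.3, -0.1]
finger_gap: 0.0319
```

Call:
send_rows(commands=[[-0.1,0,-4,0,1.2,0],[-0.1,0,-4,0,1.2,0]])

```text
time_s: 4.92
tcp_pos: [0.4831, 0.0254, 0.0899]
ee_rot: [0.058, -0.057, -0.705, 0.705]
wrist_force: [-4.2, -3.2, 0.9]
finger_gap: 0.0319
```

Call:
send_rows(commands=[[-0.1,0,-4,0,1.2,0],[-0.1,0,-4,0,1.2,0]])

```text
time_s: 5.08
tcp_pos: [0.4845, 0.0332, 0.0899]
ee_rot: [0.073, -0.072, -0.703, 0.704]
wrist_force: [-3.8, -3.0, 1.3]
finger_gap: 0.0317
```

```bash
cat >> h.py <<'E'
def ft():
    s=robot.get_state();M=R().as_matrix();print("F tool",np.round(M.T@s["wrist_force"],2),"T tool",np.round(M.T@s["wrist_torque"],3))
E
python3 - <<'E'
from h import *
rep();ft()
E
```

```text
t 5.0833 tcp [0.4845 0.0332 0.0899] axes x [-0.979  0.204  0.001] y [-0.001 -0.    -1.   ] z [-0.204 -0.979  0.001] zyaw -101.77
R 0.19183681646043835 ang 168.13597219908394 F [-3.84 -2.98  1.35] gap 0.0316623058375613 q [-6.700e-02  4.800e-01  2.023e+00 -1.000e-03  6.410e-01  1.710e+00]
F tool [ 3.15 -1.34  3.7 ] T tool [ 0.685  0.044 -0.533]
```

Call:
send_rows(commands=[[-0.1,0,-4,0,1.2,0],[-0.1,0,-4,0,1.2,0]])

```text
time_s: 5.25
tcp_pos: [0.4863, 0.041, 0.0898]
ee_rot: [0.088, -0.087, -0.701, 0.702]
wrist_force: [-4.0, -3.2, 1.0]
finger_gap: 0.0317
```

```bash
python3 -c "from h import *;ft()"
```

```text
F tool [ 3.06 -1.    4.1 ] T tool [ 0.667  0.061 -0.631]
```

Call:
send_rows(commands=[[-0.1,0,-4,0,1.2,0],[-0.1,0,-4,0,1.2,0]])

```text
time_s: 5.42
tcp_pos: [0.4884, 0.0487, 0.0898]
ee_rot: [0.102, -0.101, -0.699, 0.7]
wrist_force: [-4.0, -2.7, 0.4]
finger_gap: 0.032
```

Call:
send_rows(commands=[[-0.1,0,-4,0,1.2,0],[-0.1,0,-4,0,1.2,0]])

```text
time_s: 5.58
tcp_pos: [0.491, 0.0563, 0.0898]
ee_rot: [0.117, -0.116, -0.697, 0.698]
wrist_force: [-3.8, -2.7, 0.8]
finger_gap: 0.0316
```

Call:
send_rows(commands=[[-0.1,0,-4,0,1.2,0],[-0.1,0,-4,0,1.2,0]])

```text
time_s: 5.75
tcp_pos: [0.4938, 0.0638, 0.0898]
ee_rot: [0.132, -0.131, -0.695, 0.695]
wrist_force: [-4.4, -2.4, -0.0]
finger_gap: 0.0317
```

Call:
send_rows(commands=[[-0.1,0,-4,0,1.2,0],[-0.1,0,-4,0,1.2,0]])

```text
time_s: 5.92
tcp_pos: [0.4969, 0.0711, 0.0898]
ee_rot: [0.146, -0.145, -0.692, 0.692]
wrist_force: [-4.4, -2.2, 0.3]
finger_gap: 0.0321
```

Call:
send_rows(commands=[[-0.1,0,-4,0,1.2,0],[-0.1,0,-4,0,1.2,0]])

```text
time_s: 6.08
tcp_pos: [0.5003, 0.0784, 0.0898]
ee_rot: [0.161, -0.159, -0.688, 0.689]
wrist_force: [-4.5, -3.5, 0.9]
finger_gap: 0.0319
```

```bash
python3 -c "
from h import *;ft();rep()
import cv2
im=robot.capture('top')[...,::-1];cv2.imwrite('pics/t3.png',cv2.resize(im[95:295,240:440],None,fx=3,fy=3,interpolation=cv2.INTER_CUBIC))"
```

```text
F tool [ 2.48 -0.85  5.09] T tool [ 0.706 -0.009 -0.526]
t 6.0833 tcp [0.5003 0.0784 0.0898] axes x [-0.897  0.441  0.002] y [-0.002 -0.    -1.   ] z [-0.441 -0.897  0.001] zyaw -116.17
R 0.19153779028941093 ang 153.80082724087669 F [-4.47 -3.47  0.86] gap 0.03194906760169777 q [ 2.500e-02  5.020e-01  1.973e+00 -1.000e-03  6.690e-01  2.053e+00]
```

View pics/t3.png

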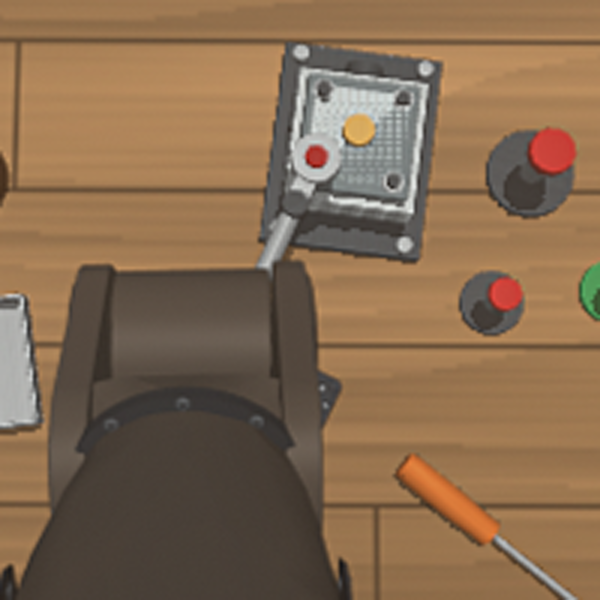

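Call:
send_rows(commands=[[-0.1,0,-4,0,0.6,0],[-0.2,0,-4,0,0.6,0]])

```text
time_s: 6.3
tcp_pos: [0.5041, 0.0852, 0.0897]
ee_rot: [0.168, -0.166, -0.687, 0.687]
wrist_force: [-7.1, -4.1, 1.2]
finger_gap: 0.0321
```

```bash
python3 -c "
from h import *;ft();rep()"
```

```text
F tool [ 4.41 -1.19  6.87] T tool [ 1.072  0.085 -0.818]
t 6.3 tcp [0.5041 0.0852 0.0897] axes x [-0.888  0.459  0.002] y [-0.002 -0.    -1.   ] z [-0.459 -0.888  0.001] zyaw -117.32
R 0.19135421661911187 ang 151.46377313411185 F [-7.07 -4.08  1.21] gap 0.03210172299673107 q [ 3.800e-02  5.070e-01  1.961e+00 -1.000e-03  6.760e-01  2.086e+00]
```

Call:
send_rows(commands=[[-0.2,0,-3,0,0.5,0]])

```text
time_s: 6.38
tcp_pos: [0.5053, 0.0878, 0.0896]
ee_rot: [0.171, -0.169, -0.686, 0.687]
wrist_force: [-8.2, -4.9, 1.0]
finger_gap: 0.032
```

```bash
python3 -c "
from h import *;ft();rep()"
```

```text
F tool [ 4.99 -0.95  8.22] T tool [ 1.314  0.061 -0.806]
t 6.3833 tcp [0.5053 0.0878 0.0896] axes x [-0.884  0.467  0.003] y [-0.003 -0.001 -1.   ] z [-0.467 -0.884  0.002] zyaw -117.81
R 0.19153786887279045 ang 150.6071346376111 F [-8.25 -4.94  0.97] gap 0.031967491899464545 q [ 4.300e-02  5.090e-01  1.957e+00 -1.000e-03  6.790e-01  2.100e+00]
```

Call:
send_rows(commands=[[0,0,0,0,0,0],[0,0,0,0,0,0]])

```text
time_s: 6.55
tcp_pos: [0.5052, 0.0877, 0.0895]
ee_rot: [0.171, -0.169, -0.686, 0.687]
wrist_force: [-7.3, -3.3, 0.5]
finger_gap: 0.0321
```

```bash
python3 -c "
from h import *;ft();rep()"
```

```text
F tool [ 4.94 -0.48  6.36] T tool [ 1.209  0.024 -0.695]
t 6.55 tcp [0.5052 0.0877 0.0895] axes x [-0.885  0.466  0.002] y [-0.003 -0.001 -1.   ] z [-0.466 -0.885  0.002] zyaw -117.77
R 0.19155363781254206 ang 150.66131849095638 F [-7.33 -3.32  0.5 ] gap 0.032129620754165734 q [ 4.300e-02  5.090e-01  1.957e+00 -1.000e-03  6.790e-01  2.099e+00]
```

Call:
send_rows(commands=[[0.5,0,-3,0,0.8,0]])

```text
time_s: 6.63
tcp_pos: [0.5064, 0.0901, 0.0896]
ee_rot: [0.175, -0.174, -0.685, 0.686]
wrist_force: [-3.5, -8.2, 1.7]
finger_gap: 0.0323
```

```bash
python3 -c "
from h import *;ft();rep()"
```

```text
F tool [-0.84 -1.67  8.92] T tool [ 1.559 -0.02   0.051]
t 6.6333 tcp [0.5064 0.0901 0.0896] axes x [-0.878  0.478  0.002] y [-0.003 -0.001 -1.   ] z [-0.478 -0.878  0.002] zyaw -118.57
R 0.1917242137588188 ang 149.85692505256117 F [-3.52 -8.23  1.69] gap 0.032333047314482805 q [ 4.800e-02  5.110e-01  1.953e+00 -1.000e-03  6.800e-01  2.119e+00]
```

```bash
python3 -c "
from h import *
import cv2
im=robot.capture('top')[...,::-1];cv2.imwrite('pics/t4.png',cv2.resize(im[130:190,310:370],None,fx=10,fy=10,interpolation=cv2.INTER_CUBIC))
im=robot.capture('scene')[...,::-1];cv2.imwrite('pics/s4.png',cv2.resize(im[130:250,230:380],None,fx=5,fy=5,interpolation=cv2.INTER_CUBIC))
"
```

```text
(no output)
```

View pics/t4.png

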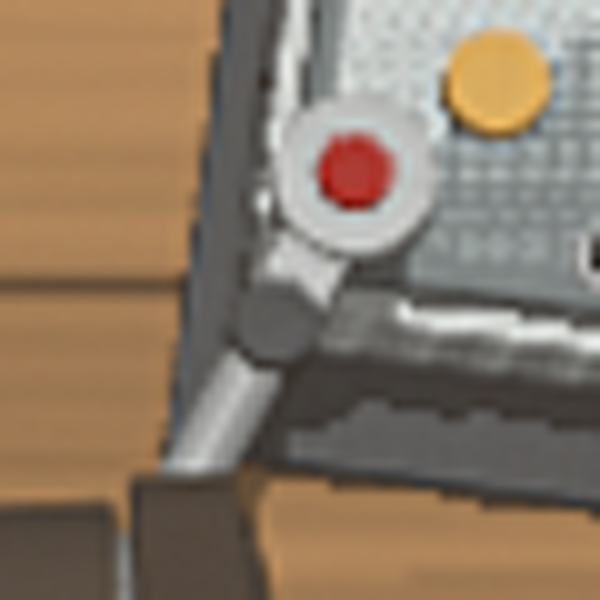

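View pics/s4.png

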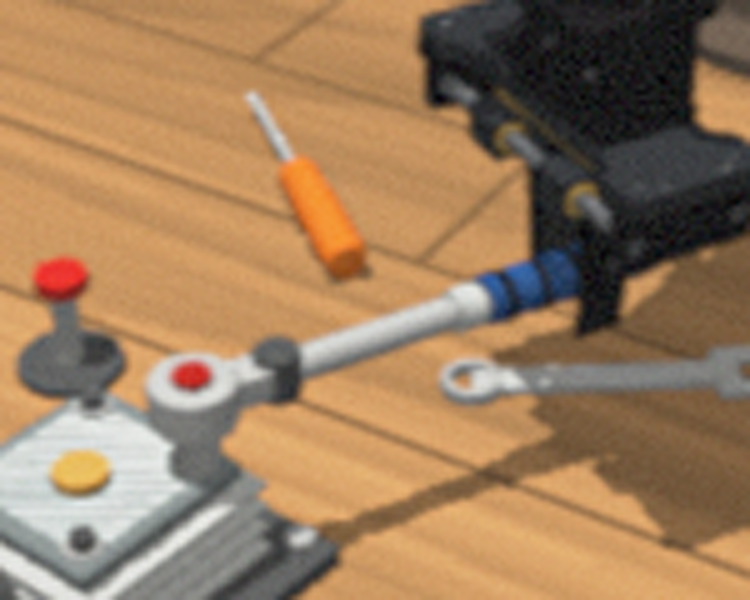

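Both views show the handle still straight: dot (355,170) to hinge (277,320) in the top crop, and the shaft in line with them. I'll continue in small steps.

Call:
send_rows(commands=[[0,0,-2,0,0.6,0],[0,0,-2,0,0.6,0]])

```text
time_s: 6.9
tcp_pos: [0.5084, 0.0934, 0.0896]
ee_rot: [0.183, -0.181, -0.683, 0.684]
wrist_force: [-5.2, -9.6, 0.6]
finger_gap: 0.0319
```

```bash
python3 -c "
from h import *;ft();rep()"
```

```text
F tool [-0.28 -0.58 10.89] T tool [ 1.996 -0.026 -0.005]
t 6.9 tcp [0.5084 0.0934 0.0896] axes x [-0.868  0.497  0.002] y [-0.003 -0.001 -1.   ] z [-0.497 -0.868  0.003] zyaw -119.79
R 0.19171700647439566 ang 148.69172361344624 F [-5.16 -9.59  0.61] gap 0.03194238520147376 q [ 5.500e-02  5.130e-01  1.947e+00 -2.000e-03  6.840e-01  2.147e+00]
```

Call:
send_rows(commands=[[0,0,-2,0,0.6,0],[0,0,-2,0,0.6,0]])

```text
time_s: 7.07
tcp_pos: [0.5103, 0.0967, 0.0895]
ee_rot: [0.19, -0.188, -0.681, 0.682]
wrist_force: [-5.0, -13.3, 0.1]
finger_gap: 0.0322
```

```bash
python3 -c "
from h import *;ft();rep()
import cv2
im=robot.capture('top')[...,::-1];cv2.imwrite('pics/t5.png',cv2.resize(im[130:190,310:370],None,fx=10,fy=10,interpolation=cv2.INTER_CUBIC))
"
```

```text
F tool [-2.58 -0.06 14.01] T tool [ 2.379 -0.072  0.183]
t 7.0667 tcp [0.5103 0.0967 0.0895] axes x [-0.857  0.515  0.002] y [-0.003 -0.002 -1.   ] z [-0.515 -0.857  0.003] zyaw -120.98
R 0.19178817090339037 ang 147.56928950812832 F [ -5.   -13.34   0.1 ] gap 0.032219267259596604 q [ 0.061  0.516  1.941 -0.003  0.688  2.174]
```

View pics/t5.png

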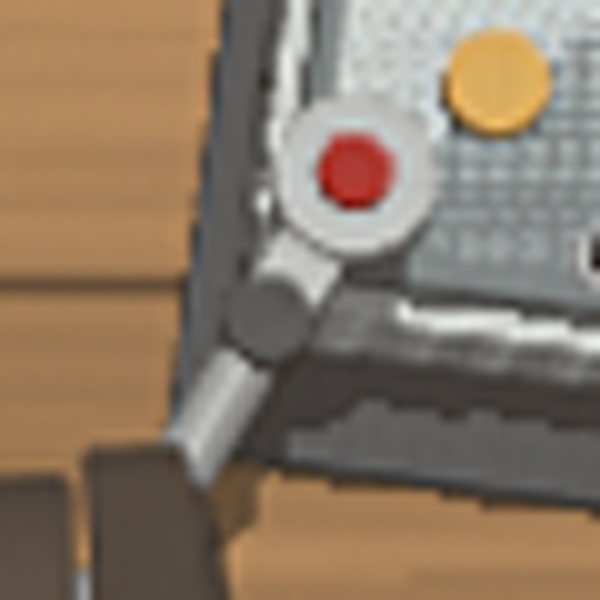

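The head is still turning slightly (hinge pin moved from (277,320) to (268,317)), so the bolt is just seating. Force is 14 N.

Call:
send_rows(commands=[[0,0,-2,0,0.6,0]])

```text
time_s: 7.2
tcp_pos: [0.5112, 0.0981, 0.0895]
ee_rot: [0.193, -0.191, -0.679, 0.681]
wrist_force: [-5.6, -14.3, 0.9]
finger_gap: 0.0322
```

```bash
python3 -c "
from h import *;ft();rep()"
```

```text
F tool [-2.72 -0.83 15.1 ] T tool [ 2.559 -0.049  0.307]
t 7.2 tcp [0.5112 0.0981 0.0895] axes x [-0.852  0.523  0.002] y [-0.003 -0.002 -1.   ] z [-0.523 -0.852  0.003] zyaw -121.55
R 0.19180901308300075 ang 147.0495749226472 F [ -5.59 -14.29   0.88] gap 0.03215336044185065 q [ 0.064  0.518  1.938 -0.003  0.689  2.187]
```

Call:
send_rows(commands=[[0,0,-2,0,0.6,0],[0,0,-2,0,0.6,0]])

```text
time_s: 7.37
tcp_pos: [0.5133, 0.1014, 0.0895]
ee_rot: [0.2, -0.199, -0.677, 0.679]
wrist_force: [-6.3, -14.1, -0.3]
finger_gap: 0.0324
```

```bash
python3 -c "
from h import *;ft();rep()"
```

```text
F tool [-2.36  0.4  15.29] T tool [ 2.644 -0.07   0.385]
t 7.3667 tcp [0.5133 0.1014 0.0895] axes x [-0.841  0.541  0.002] y [-0.003 -0.002 -1.   ] z [-0.541 -0.841  0.004] zyaw -122.78
R 0.19190521070919497 ang 145.88047098465978 F [ -6.29 -14.14  -0.34] gap 0.03242544260118607 q [ 0.07   0.521  1.931 -0.003  0.693  2.215]
```

Call:
send_rows(commands=[[0,0,-2,0,0.6,0],[0,0,-2,0,0.6,0],[0,0,-2,0,0.6,0]])

```text
time_s: 7.62
tcp_pos: [0.5166, 0.1064, 0.0894]
ee_rot: [0.211, -0.209, -0.674, 0.676]
wrist_force: [-6.4, -14.6, 1.0]
finger_gap: 0.0322
```

```bash
python3 -c "
from h import *;ft();rep()
import cv2
im=robot.capture('top')[...,::-1];cv2.imwrite('pics/t6.png',cv2.resize(im[130:190,310:370],None,fx=10,fy=10,interpolation=cv2.INTER_CUBIC))
im=robot.capture('scene')[...,::-1];cv2.imwrite('pics/s6.png',cv2.resize(im[170:250,250:370],None,fx=6,fy=6,interpolation=cv2.INTER_CUBIC))
"
```

```text
F tool [-3.03 -0.94 15.65] T tool [ 2.619 -0.082  0.549]
t 7.6167 tcp [0.5166 0.1064 0.0894] axes x [-0.823  0.568  0.002] y [-0.003 -0.002 -1.   ] z [-0.568 -0.823  0.004] zyaw -124.58
R 0.1920119234362985 ang 144.1064117016097 F [ -6.39 -14.6    0.99] gap 0.0322101293732814 q [ 0.079  0.525  1.921 -0.003  0.699  2.256]
```

View pics/t6.png

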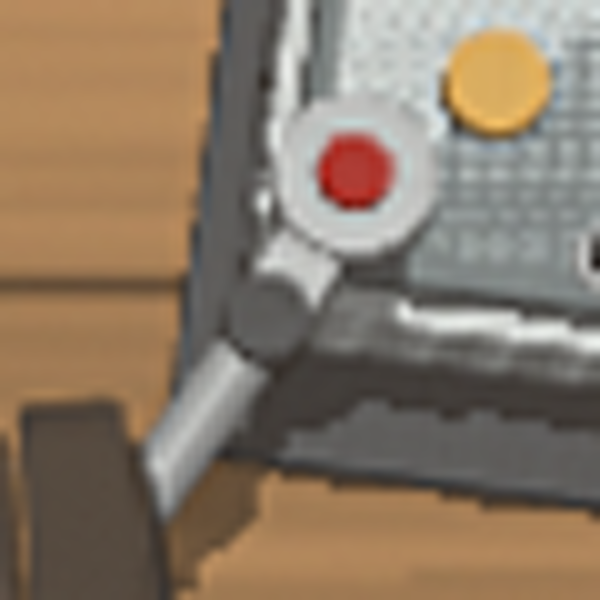

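View pics/s6.png

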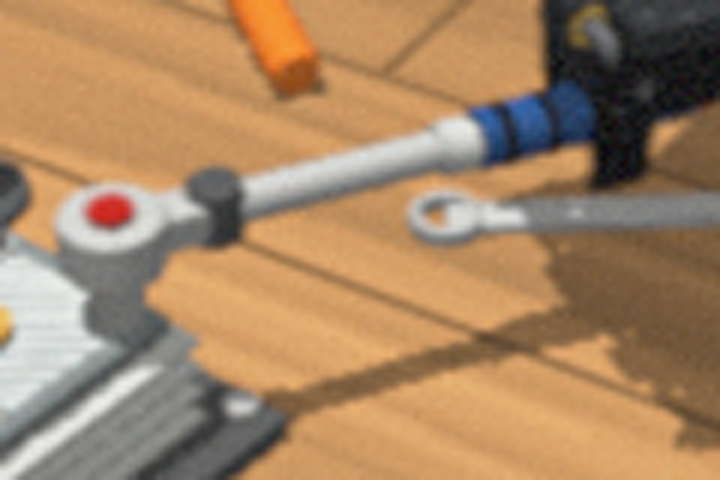

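The hinge pin has stayed at (268,317) since the last look while the shaft now bends clockwise, so the kink has begun at about 10 mm. I'll go another 7 mm, to about 0.12 rad.

Call:
send_rows(commands=[[0,0,-2,0,0.6,0],[0,0,-2,0,0.6,0],[0,0,-2,0,0.6,0],[0,0,-1,0,0.3,0],[0,0,0,0,0,0],[0,0,0,0,0,0]])

```text
time_s: 8.22
tcp_pos: [0.5207, 0.1119, 0.0894]
ee_rot: [0.223, -0.221, -0.67, 0.672]
wrist_force: [-5.6, -15.1, -0.4]
finger_gap: 0.0322
```

```bash
python3 -c "
from h import *;ft();rep()
import cv2
im=robot.capture('top')[...,::-1];cv2.imwrite('pics/t7.png',cv2.resize(im[130:190,310:370],None,fx=10,fy=10,interpolation=cv2.INTER_CUBIC))
im=robot.capture('scene')[...,::-1];cv2.imwrite('pics/s7.png',cv2.resize(im[170:250,250:370],None,fx=6,fy=6,interpolation=cv2.INTER_CUBIC))
"
```

```text
F tool [-4.55  0.46 15.47] T tool [ 2.727 -0.043  0.77 ]
t 8.2167 tcp [0.5207 0.1119 0.0894] axes x [-0.802  0.597  0.001] y [-0.003 -0.002 -1.   ] z [-0.597 -0.802  0.004] zyaw -126.65
R 0.192112843940526 ang 142.05589632369254 F [ -5.58 -15.13  -0.4 ] gap 0.03218694947048479 q [ 0.089  0.531  1.909 -0.003  0.706  2.302]
```

View pics/t7.png

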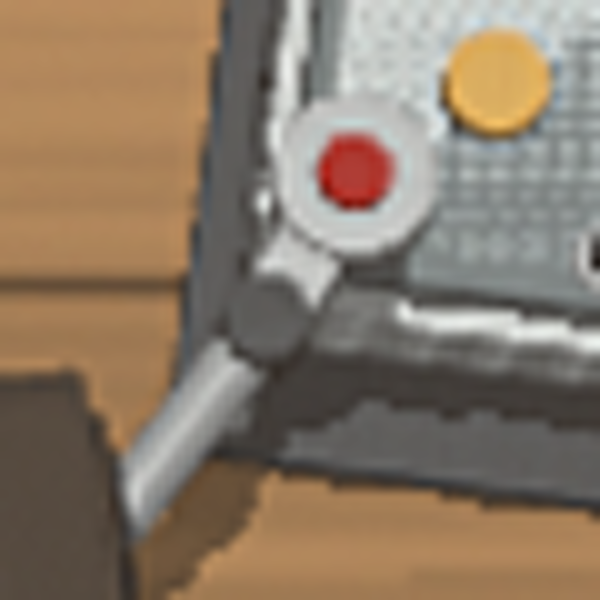

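View pics/s7.png

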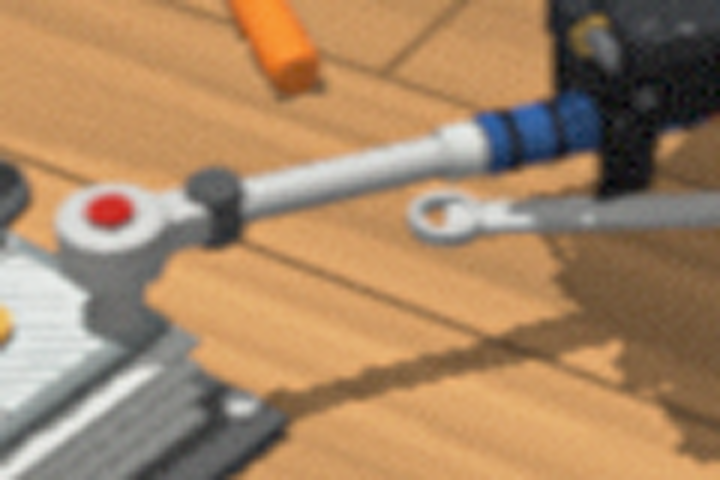

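```bash
python3 -c "
from h import *
import cv2
im=robot.capture('scene')[...,::-1];cv2.imwrite('pics/full8.png',im);cv2.imwrite('pics/s8.png',cv2.resize(im[180:220,262:337],None,fx=10,fy=10,interpolation=cv2.INTER_CUBIC))
"
```

```text
(no output)
```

View pics/s8.png

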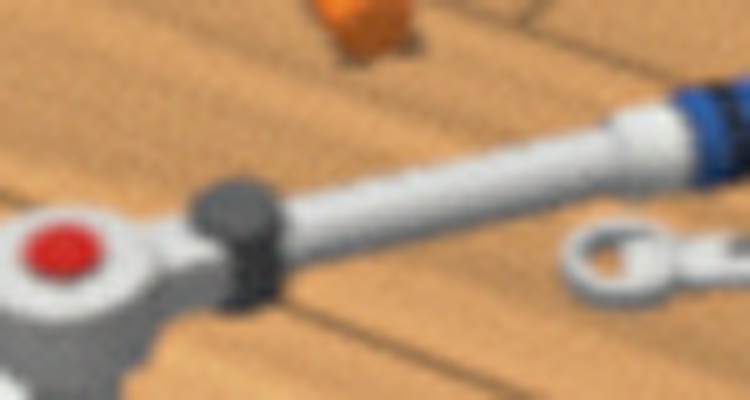

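```bash
python3 -c "
from h import *
f=lambda x,y,z:ray('scene',262+(x+.0)/10,180+y/10,z)
a=f(300,232,.108);b=f(600,158,.108);d=b-a
print(np.degrees(np.arctan2(d[1],d[0])))
for zd in(.118,.122,.126):
 for zp in (.118,.122,.126):
  p=f(62,250,zd);q=f(237,210,zp);e=q-p;print(zd,zp,np.degrees(np.arctan2(e[1],e[0])),np.hypot(*e[:2]),p,q)
# previous straight-ish: s4 crop
g=lambda x,y:ray('scene',230+x/5,130+y/5,.108)
"
```

```text
144.08923319878662
0.118 0.118 142.75680435344705 0.03925925082493403 [ 0.66873903 -0.00703066  0.118     ] [0.63748576 0.01672902 0.118     ]
0.118 0.122 134.93192475512222 0.038098498531864394 [ 0.66873903 -0.00703066  0.118     ] [0.64183135 0.01994103 0.122     ]
0.118 0.126 126.77783248936221 0.037684277135066224 [ 0.66873903 -0.00703066  0.118     ] [0.64617693 0.02315305 0.126     ]
0.122 0.118 150.0528789639469 0.04084319880025095 [ 0.67287584 -0.00365993  0.122     ] [0.63748576 0.01672902 0.118     ]
0.122 0.122 142.75680435344702 0.03899700291099566 [ 0.67287584 -0.00365993  0.122     ] [0.64183135 0.01994103 0.122     ]
0.122 0.126 134.87786145066676 0.03783870930153669 [ 0.67287584 -0.00365993  0.122     ] [0.64617693 0.02315305 0.126     ]
0.126 0.118 156.70581505968184 0.04303481318421955 [ 6.77012659e-01 -2.89199325e-04  1.26000000e-01] [0.63748576 0.01672902 0.118     ]
0.126 0.122 150.09989888638694 0.040583087935247786 [ 6.77012659e-01 -2.89199325e-04  1.26000000e-01] [0.64183135 0.01994103 0.122     ]
0.126 0.126 142.75680435344697 0.038734754997057155 [ 6.77012659e-01 -2.89199325e-04  1.26000000e-01] [0.64617693 0.02315305 0.126     ]
```

My travel estimate is 0.117 rad, but the image reading gives about 0.08 with a coarse ±2° error. Another 3 mm is safe under either estimate (≤0.145 rad).

Call:
send_rows(commands=[[0,0,-1.5,0,0.4,0],[0,0,-1.5,0,0.4,0],[0,0,0,0,0,0],[0,0,0,0,0,0]])

```text
time_s: 8.7
tcp_pos: [0.5225, 0.1143, 0.0894]
ee_rot: [0.228, -0.226, -0.668, 0.671]
wrist_force: [-5.6, -14.7, -0.8]
finger_gap: 0.032
```

```bash
python3 -c "
from h import *;ft();rep()
import cv2
im=robot.capture('scene')[...,::-1];cv2.imwrite('pics/full9.png',im);cv2.imwrite('pics/s9.png',cv2.resize(im[180:220,262:337],None,fx=10,fy=10,interpolation=cv2.INTER_CUBIC))
"
```

```text
F tool [-4.5   0.91 15.11] T tool [ 2.768 -0.067  0.8  ]
t 8.7 tcp [0.5225 0.1143 0.0894] axes x [-0.794  0.608  0.001] y [-0.004 -0.003 -1.   ] z [-0.608 -0.794  0.004] zyaw -127.45
R 0.19215948501650199 ang 141.1779830425202 F [ -5.62 -14.73  -0.85] gap 0.031963734170438886 q [ 0.093  0.533  1.903 -0.003  0.709  2.32 ]
```

Call:
send_rows(commands=[[0,0,3,0,-0.9,0],[0,0,3,0,-0.9,0],[0,0,3,0,-0.9,0],[0,0,3,0,-0.9,0],[0,0,3,0,-0.9,0],[0,0,3,0,-0.9,0],[0,0,3,0,-0.9,0],[0,0,2,0,-0.6,0],[0,0,2,0,-0.6,0],[0,0,0,0,0,0]])

```text
time_s: 9.58
tcp_pos: [0.5089, 0.0942, 0.0897]
ee_rot: [0.183, -0.182, -0.683, 0.684]
wrist_force: [-5.0, -7.7, 0.7]
finger_gap: 0.0323
```

```bash
python3 -c "
from h import *;ft();rep()
import cv2
im=robot.capture('scene')[...,::-1];cv2.imwrite('pics/full10.png',im);b=im
a=cv2.imread('pics/full9.png')
o=np.vstack([i[180:220,262:337] for i in (a,b)])
cv2.imwrite('pics/s10.png',cv2.resize(o,None,fx=7.4,fy=7.4,interpolation=cv2.INTER_CUBIC))
"
```

```text
F tool [ 0.52 -0.65  9.15] T tool [ 1.553 -0.003  0.025]
t 9.5833 tcp [0.5089 0.0942 0.0897] axes x [-0.866  0.499  0.001] y [-0.002 -0.001 -1.   ] z [-0.499 -0.866  0.002] zyaw -119.95
R 0.1917424136069152 ang 148.41107622836782 F [-5.02 -7.67  0.67] gap 0.03230106895521432 q [ 5.600e-02  5.140e-01  1.946e+00 -2.000e-03  6.840e-01  2.151e+00]
```

View pics/s10.png

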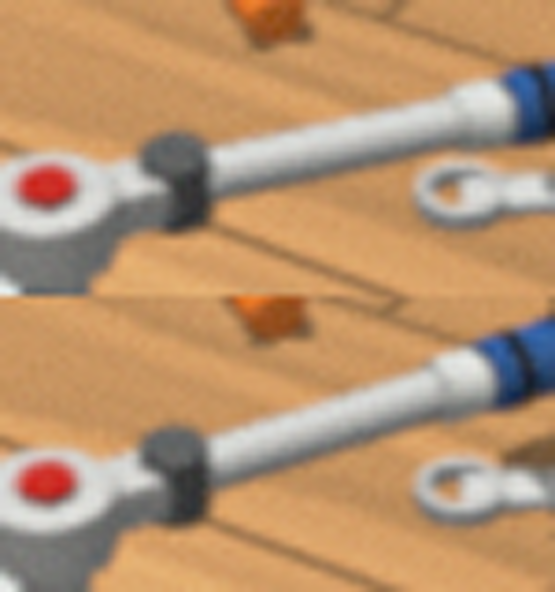

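```bash
python3 -c "
from h import *
import cv2
def fit(fn):
  # white shaft centreline: per column, intensity-weighted centre of low-saturation bright pixels
  im=cv2.imread(fn);hsv=cv2.cvtColor(im,cv2.COLOR_BGR2HSV).astype(int)
  P=[]
  for u in range(293,322):
    col=hsv[184:215,u];g=(col[:,1]<75)&(col[:,2]>80)
    # longest run
    idx=np.where(g)[0]
    if len(idx)<4: continue
    runs=np.split(idx,np.where(np.diff(idx)>1)[0]+1);r=max(runs,key=len)
    P.append((u,184+r.mean(),len(r)))
  P=np.array(P);W=np.array([ray('scene',u+.5,v+.5,.108)[:2] for u,v,_ in P])
  k=np.abs(P[:,1]-np.polyval(np.polyfit(P[:,0],P[:,1],1),P[:,0]))<1
  d=np.linalg.svd(W[k]-W[k].mean(0))[2][0];a=np.degrees(np.arctan2(d[1],d[0]))%180
  print(fn,a,k.sum(),P[:,2].astype(int))
for f in('full8','full9','full10'):fit('pics/'+f+'.png')
"
```

```text
pics/full8.png 143.03663768252892 25 [7 7 7 8 7 7 7 8 8 7 7 7 8 7 7 7 8 7 7 8 8 8 7 7 8 7 7 8 8]
pics/full9.png 141.1791869886874 25 [7 7 7 8 8 7 7 7 8 8 7 7 7 8 7 7 7 8 8 7 7 7 8 7 7 7 8 8 7]
pics/full10.png 150.73245114693157 29 [7 7 8 7 7 8 8 7 8 8 7 7 8 7 8 8 7 8 8 7 7 8 7 7 8 7 8 9 9]
```

Call:
send_rows(commands=[[0,0,4,0,-1.2,0],[0,0,5,0,-1.5,0],[0,0,6,0,-1.8,0],[0,0,6.6,0,-2,0],[0,0,6.6,0,-2,0],[0,0,6.6,0,-2,0],[0,0,6.6,0,-2,0],[0,0,6.6,0,-2,0],[0,0,6.6,0,-2,0],[0,0,6.6,0,-2,0]])

```text
time_s: 10.47
tcp_pos: [0.4874, 0.0385, 0.09]
ee_rot: [-0.07, 0.071, 0.704, -0.704]
wrist_force: [-0.9, 0.5, -0.6]
finger_gap: 0.0321
```

```bash
python3 -c "
from h import *;ft();rep()
print(ray('top',497,130,.17),ray('scene',146,150,.17))
c=np.array([.575,-.163])-BOLT;print(np.hypot(*c),np.degrees(np.arctan2(c[1],c[0]))%360)
import cv2
a=cv2.imread('pics/full9.png')[185:206,280:293].astype('f4').mean(2);b=cv2.imread('pics/full10.png')[185:206,280:293].astype('f4').mean(2)
print(cv2.phaseCorrelate(a,b))
"
```

```text
F tool [ 0.99  0.61 -0.31] T tool [-0.132 -0.009 -0.088]
t 10.4667 tcp [0.4874 0.0385 0.09  ] axes x [-0.98   0.197 -0.001] y [ 0.001 -0.    -1.   ] z [-0.197 -0.98  -0.   ] zyaw -101.39
R 0.1901012456559529 ang 166.4075858728209 F [-0.9   0.5  -0.61] gap 0.03211941430585822 q [-0.056  0.482  2.016  0.     0.642  1.713]
[ 0.69996796 -0.33942995  0.17      ] [ 0.69916231 -0.33042956  0.17      ]
0.18448327837503325 238.20531050371272
((0.6024837335595672, -0.29501180311299535), 0.9958818634351094)
```

Call:
send_rows(commands=[[0.2,0,6.6,0,-2,0],[0.2,0,6.6,0,-2,0],[0.2,0,6.6,0,-2,0],[0.2,0,6.6,0,-2,0],[0.2,0,6.6,0,-2,0],[0.2,0,6.6,0,-2,0],[0.2,0,6.6,0,-2,0],[0.2,0,6.6,0,-2,0],[0.2,0,6.6,0,-2,0],[0.2,0,6.6,0,-2,0],[0.2,0,6.6,0,-2,0],[0.2,0,6.6,0,-2,0]])

```text
time_s: 11.47
tcp_pos: [0.4846, -0.0402, 0.09]
ee_rot: [-0.078, 0.077, -0.703, 0.703]
wrist_force: [-0.3, 0.6, 0.5]
finger_gap: 0.0317
```

```bash
python3 -c "
from h import *;ft();rep()"
```

```text
F tool [ 0.17 -0.51 -0.68] T tool [-0.12   0.05   0.071]
t 11.4667 tcp [ 0.4846 -0.0402  0.09  ] axes x [-0.976 -0.218 -0.001] y [ 0.001 -0.    -1.   ] z [ 0.218 -0.976  0.001] zyaw -77.4
R 0.19066281097083201 ang -169.71741696112468 F [-0.32  0.63  0.51] gap 0.03168873063973817 q [-0.219  0.479  2.023  0.     0.638  1.132]
```

Call:
send_rows(commands=[[0.1,0,6.6,0,-2,0],[0.1,0,6.6,0,-2,0],[0.1,0,6.6,0,-2,0],[0.1,0,6.6,0,-2,0],[0.1,0,6.6,0,-2,0],[0.1,0,6.6,0,-2,0],[0.1,0,6.6,0,-2,0],[0.1,0,6.6,0,-2,0],[0.1,0,6.6,0,-2,0],[0.1,0,6.6,0,-2,0],[0.1,0,6.6,0,-2,0],[0.1,0,6.6,0,-2,0]])

```text
time_s: 12.47
tcp_pos: [0.5147, -0.1128, 0.09]
ee_rot: [-0.222, 0.222, -0.671, 0.672]
wrist_force: [-0.8, -0.3, 0.6]
finger_gap: 0.0322
```

Call:
send_rows(commands=[[0.1,0,6.6,0,-2,0],[0.1,0,6.6,0,-2,0],[0.1,0,6.6,0,-2,0],[0.1,0,6.6,0,-2,0],[0.1,0,6.6,0,-2,0],[0.1,0,6.6,0,-2,0],[0.1,0,6.6,0,-2,0],[0.1,0,5,0,-1.5,0],[0.1,0,4,0,-1.2,0],[0.1,0,2,0,-0.6,0],[0,0,0,0,0,0]])

```text
time_s: 13.38
tcp_pos: [0.5538, -0.1543, 0.0898]
ee_rot: [-0.32, 0.32, -0.63, 0.631]
wrist_force: [-0.4, 0.1, -0.6]
finger_gap: 0.0321
```

```bash
python3 -c "
from h import *;ft();rep()
import cv2
im=robot.capture('top')[...,::-1];cv2.imwrite('pics/t11.png',cv2.resize(im[95:245,300:500],None,fx=4,fy=4,interpolation=cv2.INTER_CUBIC))
im=robot.capture('scene')[...,::-1];cv2.imwrite('pics/s11.png',cv2.resize(im[110:260,170:340],None,fx=4,fy=4,interpolation=cv2.INTER_CUBIC))
"
```

```text
F tool [ 0.13  0.64 -0.34] T tool [ 0.041 -0.009 -0.036]
t 13.3833 tcp [ 0.5538 -0.1543  0.0898] axes x [-0.591 -0.807 -0.   ] y [ 0.001 -0.    -1.   ] z [ 0.807 -0.591  0.001] zyaw -36.21
R 0.18961355743601097 ang -128.65498690514363 F [-0.35  0.09 -0.64] gap 0.032074667973070896 q [-0.387  0.575  1.807 -0.     0.759  0.246]
```

View pics/s11.png

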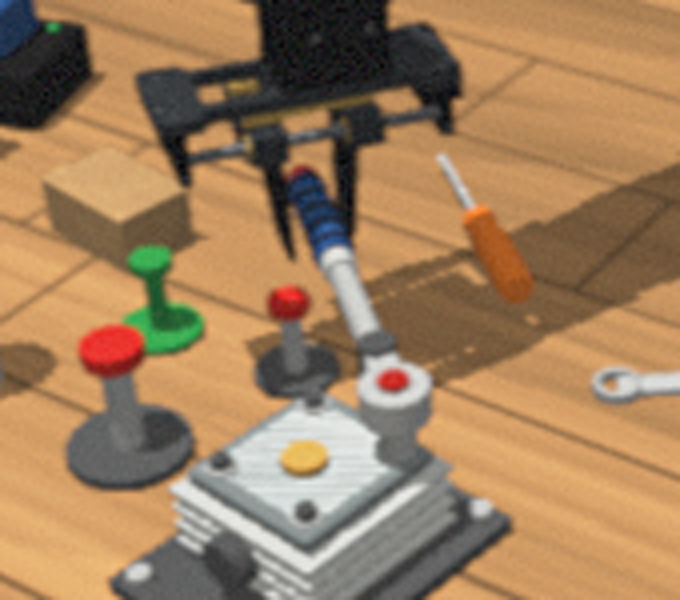

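View pics/t11.png

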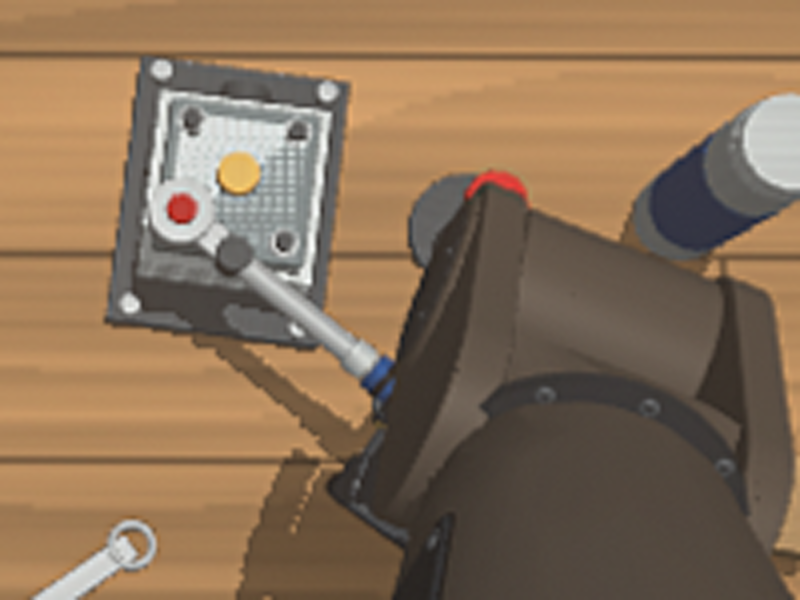

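Call:
send_rows(commands=[[0,0,5,0,-1.5,0],[0,0,6,0,-1.8,0],[0,0,6,0,-1.8,0],[0,0,5,0,-1.5,0],[0,0,4,0,-1.2,0],[0,0,2,0,-0.6,0],[0,0,0,0,0,0],[0,0,0,0,0,0]])

```text
time_s: 14.15
tcp_pos: [0.5769, -0.169, 0.0896]
ee_rot: [-0.365, 0.365, -0.606, 0.606]
wrist_force: [-0.4, -0.6, -0.2]
finger_gap: 0.032
```

```bash
python3 -c "
from h import *;ft();rep()
import cv2
im=robot.capture('scene')[...,::-1];cv2.imwrite('pics/s12.png',cv2.resize(im[110:260,170:340],None,fx=4,fy=4,interpolation=cv2.INTER_CUBIC))
"
```

```text
F tool [ 0.68  0.2  -0.09] T tool [ 0.063 -0.047  0.045]
t 14.15 tcp [ 0.5769 -0.169   0.0896] axes x [-0.467 -0.884  0.   ] y [ 0. -0. -1.] z [ 0.884 -0.467  0.   ] zyaw -27.87
R 0.18867546308712593 ang -120.34996597131162 F [-0.4  -0.56 -0.2 ] gap 0.03204918311120149 q [-0.395  0.605  1.74  -0.     0.797  0.092]
```

View pics/s12.png

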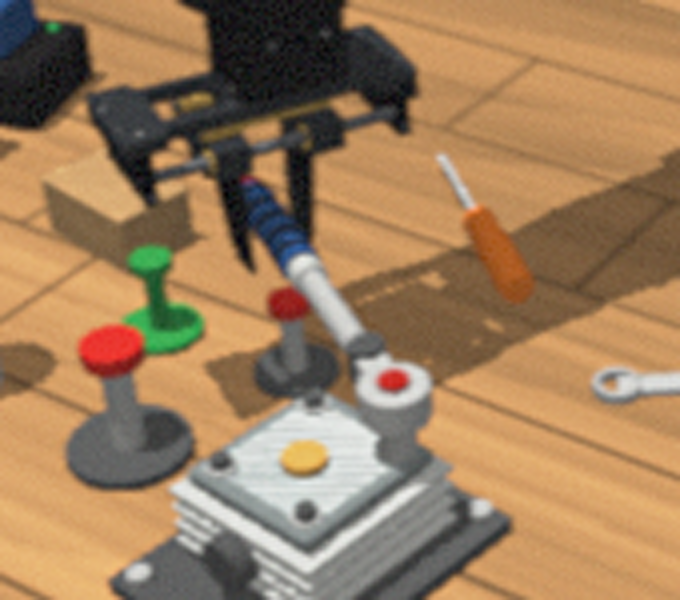

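Call:
send_rows(commands=[[0,0,0,0,0,0],[0,0,0,0,0,0],[0,0,0,0,0,0],[0,0,0,0,0,0],[0,-5,0,0,0,0],[0,-8,0,0,0,0],[0,-10,0,0,0,0],[0,-10,0,0,0,0],[0,-10,0,0,0,0],[0,-15,0,0,0,0],[0,-15,0,0,0,0],[0,-15,0,0,0,0]], gripper=60)

```text
time_s: 15.2
tcp_pos: [0.577, -0.1692, 0.1794]
ee_rot: [-0.365, 0.365, -0.605, 0.606]
wrist_force: [-0.5, -0.2, 0.3]
finger_gap: 0.0602
```

Call:
send_rows(commands=[[10,-20,-5,0,0,0],[20,-20,-10,0,0,0],[25,-15,-10,0,0,0],[25,0,-10,0,0,0],[25,0,-10,0,0,0],[20,0,-10,0,0,0],[20,0,0,0,0,0],[0,0,0,0,0,0]])

```text
time_s: 15.87
tcp_pos: [0.4592, -0.2739, 0.2339]
ee_rot: [-0.364, 0.364, -0.605, 0.607]
wrist_force: [0.7, 0.0, 0.9]
finger_gap: 0.0601
```

```bash
python3 -c "
from h import *;ft();rep()
import cv2
im=robot.capture('scene')[...,::-1];cv2.imwrite('pics/s13.png',im)
im=robot.capture('top')[...,::-1];cv2.imwrite('pics/full13.png',im);cv2.imwrite('pics/t13.png',cv2.resize(im[95:245,300:500],None,fx=4,fy=4,interpolation=cv2.INTER_CUBIC))
"
```

```text
F tool [-0.34 -0.92  0.59] T tool [0.039 0.016 0.006]
t 15.8667 tcp [ 0.4592 -0.2739  0.2339] axes x [-0.469 -0.883  0.001] y [ 0.001 -0.001 -1.   ] z [ 0.883 -0.469  0.002] zyaw -27.96
R 0.3420682334196492 ang -128.50946466071719 F [0.68 0.03 0.92] gap 0.06006061583626033 q [-6.610e-01  3.420e-01  1.756e+00 -1.000e-03  1.042e+00 -1.730e-01]
```

View pics/t13.png

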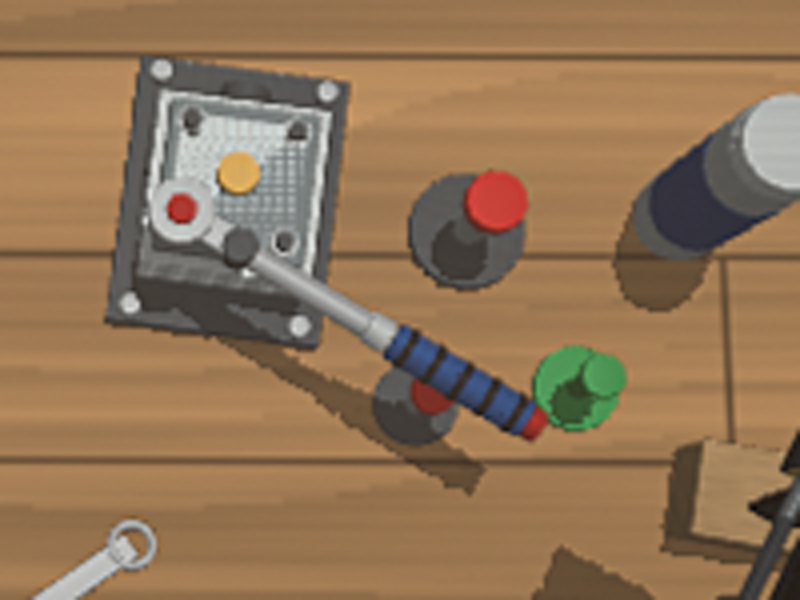

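View pics/s13.png

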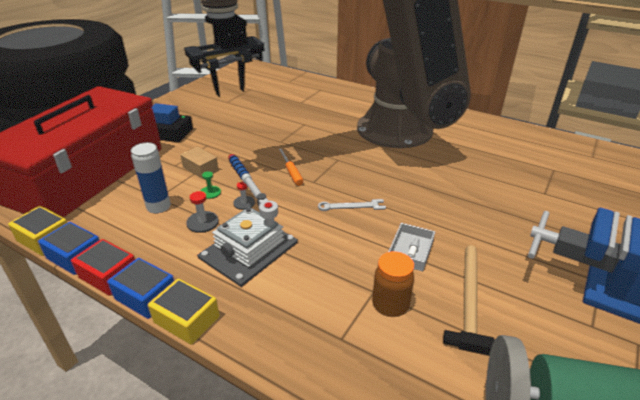

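```bash
python3 -c "
from h import *
g=ray('top',300+460/4,95+385/4,.108);cap=np.array([.5745,-.164,0]);print(g,np.hypot(*(g-cap)[:2]),np.hypot(*(g[:2]-BOLT)),ray('top',300+460/4,95+385/4,.108)[:2]-ray('top',*tc(319,353),.06)[:2])
print(np.degrees(np.arctan2(*(g[:2]-BOLT)[::-1])))
"
```

```text
[ 0.57115065 -0.16960807  0.108     ] 0.00653211843260832 0.19212799848656512 [-0.00237996 -0.00395703]
-121.73208910087307
```

The grip is within about 7 mm of the cap, the handle is straight and the robot is clear. I'm handing it in.

```bash
python3 -c "
from h import *
import cv2
im=robot.capture('top')[...,::-1];print('change vs last',np.abs(im[95:245,300:480].astype(int)-cv2.imread('pics/full13.png')[95:245,300:480]).mean())
print(robot.sign_off())"
```

```text
change vs last 0.4954567901234568
the job is handed in; nothing more can be done
None
```

I tightened the bolt until the wrench clicked, parked the blue grip over the small red-capped post, let go and handed the job in at about 16 s. No verdict was reported.

**Tightening:** I straddled the grip with the jaws, without clamping it, and swung it clockwise. Drag was about 4 N, then rose gradually to about 15 N at the seat. It stayed near 15 N while the handle kinked, with the head standing still.

**Click size:** I could not read the hinge angle directly, and my estimates disagree:

| Estimate | Kink (rad) |
|---|---|
| Travel since the push levelled off, at the end of the push | about 0.14 |
| First camera reading, 3 mm before the end of the push | about 0.08 |
| Change of shaft direction while easing off, less some head spring-back | 0.13 to 0.167 |

All are between the 0.08 needed and the 0.20 limit, except that the first reading sits right at 0.08 with about 2° of error.

**Parking:** After letting go, the top view puts the grip centre about 7 mm from the cap centre by one estimate and 5 mm by another; 35 mm is allowed. The handle looked straight and did not move between the last two pictures.

**Other things:** By eye, the bystanders are where they started, and the robot is clear of everything with wrist force near zero.

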